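Screw the filter ring onto the upward-looking inspection camera

TASK

Pick up the dark knurled filter ring with the amber glass and set it upright over the threaded spigot on top of the inspection camera. Feel for the start of the thread as one does with fine optics: turn the ring backward (anticlockwise from above) until it drops a step, then forward (clockwise) until it stops fully home, and let go. Be gentle throughout, the thread must never be forced or the camera pressed hard, and leave the other things on the bench alone.

Things in the scene. Friction and masses are not known exactly. Their poses are not given: they have to be found in the camera images.
- filter_ring: Loose dark knurled metal cap, 56 mm wide, 32 mm high, about 0.09 kg, standing on the bench open side down. Origin: centre of the lower rim, z up its axis. Inside, a cavity 50 mm wide, 23.5 mm deep, with four lugs 90 degrees apart (on its x and y axes), 4.7 mm wide (12 degrees), 3 mm high, underside 2.5 mm above the lower rim, reaching to 20.5 mm from the axis.
- ring_top (a point): Centre of the filter ring's closed top with the amber glass, 32 mm above its origin. Grip the ring from above across its 56 mm diameter, on the upper 25 mm. A light grip of about 5 N is enough to turn it and slips harmlessly at the thread's stops; the camera and its thread bear 25 N at most.
- camera: Upward-looking inspection camera, fixed to the bench. Foot 100 x 100 mm, grey finned housing 80 x 80 mm up to 44 mm height, black barrel 58 mm wide up to a flange at 62 mm, then the threaded spigot up to 86 mm. Origin: centre of the underside, z up. The spigot is clamped on at an unknown angle, different every time; the camera's pose does not tell it.
- spigot_top (a point): Centre of the top of the spigot, 86 mm above the bench. Core 39 mm wide, its top 4 mm tapered to lead the ring on (1 mm clearance all round the lugs); brass right-hand thread with four starts, 48 mm outside. Riding on top of the thread the ring's origin is 14 to 10 mm below this point; the thread's top rises anticlockwise as a ramp up to each start. Greased, friction 0.25.
- drop_level (a point): Where the ring's origin lies once its lugs have dropped into the thread starts: on the axis, 67.9 mm above the bench, 4.5 to 8 mm lower than when riding on top. The starts are slots 22 degrees wide, one every 90 degrees. Anticlockwise of each stands a tooth 6 degrees wide that stops a dropped lug going backward, and stops a ring turned forward on top of the thread.
- seat (a point): Where the ring's origin lies when fully home: on the camera's axis, 64.5 mm above the bench, z up. From the drop level the ring turns clockwise 50 to 60 degrees, sinking 3.4 mm along the thread with about 1.8 mm of up and down play, to a dead stop.
- jar: Bystander: dark closed paste jar, 48 mm wide and 70 mm high, loose, far right. Origin: centre of its underside.
- gauge: Bystander: steel gauge block 30 x 45 x 31 mm, loose, right. Origin: centre of its underside.
- tape: Bystander: yellow tape roll, 60 mm wide and 12 mm high, loose, left. Origin: centre of its underside.
- pliers: Bystander: blue pliers, 129 x 50 x 12 mm, loose, near right. Origin: centre of its underside.
Things that resemble listed ones, but are neither listed nor needed, are in the scene too. Leave any purple or red look-alike of the filter_ring alone.

How it is judged (in metres and radians):
On the way:
1. The ring has dropped into the thread starts: within 1.3 mm of its dropped height, upright, centred on the spigot (z of filter_ring in the frame of seat between 0.0018 and 0.0047 m and horizontal distance between filter_ring and seat below 0.0025 m and angle between filter_ring's own z axis and vertical below 0.1 rad), for 0.1 s.
At the end, for the whole second after the job is handed in: The filter ring sits fully home on the camera: its height within 0.7 mm of the stop, centred within 2.5 mm, upright within 3.4 degrees, at rest and let go (z of filter_ring in the frame of seat between -0.0015 and 0.0007 m and horizontal distance between filter_ring and seat below 0.0025 m and angle between filter_ring's own z axis and vertical below 0.06 rad and linear speed of filter_ring below 0.01 m/s and contact force between filter_ring and the fingers below 0.05 N); the robot touches nothing.
It fails at once if The camera or its thread is loaded with more than 25 N (by the ring or the robot) (contact force between camera and anything else above 25 N).
It fails at once if A bystander is moved by more than 20 mm (distance of any of jar, gauge, tape, pliers from where it was at the start of the episode above 0.02 m).
It also fails if it takes over 72 s, if anything falls off the work surface, if the arm or the gripper's body presses on something with over 40 N, if the wrist force passes 120 N, or if a joint passes its speed limit or range.

ROBOT

A 6-joint arm with a two-finger parallel gripper is mounted at the origin on the work surface; the furniture and walls round the work are solid. World frame = base frame: x ahead of the robot, y to its left, z up, the work surface at z = 0. Lengths are in m, angles in degrees, forces in N, time in s.
With the tool pointing down it reaches from about 0.35 to 0.875 m from the base axis. Payload 4.2 kg.
Tool frame: the origin (TCP) lies on the centre line of the jaws, within the pads' length; the fingertips stand 17 mm ahead of it and the grasp point (between the pads) lies 2 mm behind it; z points along the fingers, y is the direction in which the jaws open and shut (so a half turn about z gives the same grasp; the last joint's range is limited). The gripper opens to 87 mm and grips with 3 to 60 N. Pads are 19 mm wide; open, the fingers measure 117 mm over their backs; the gripper's body (75 mm by 190 mm) begins 51 mm behind the grasp point.
Start: joints at [-60.126, 22.042, 0.453, 0, -68.411, -14.817], TCP at [0.162, -0.604, 0.207] pointing down, gripper open.
Joint ranges: [-179.83, 179.83], [-69.29, 118.12], [-61.27, 80.66], [-181.25, 117.63], [-171.15, -9.14], [-177.46, 177.46]. Speed limits (degrees/s): [159.86, 159.86, 180, 180, 180, 180].

INTERFACE

Orientations are given as a 3x3 rotation matrix whose columns are the frame's x, y, z axes.
In Python, from station import * gives the robot as it stands.
- The arm moves only by the tool play_rows, never from a script. Its argument "targets" is a list that holds one entry, the list of rows, each a list of 5 numbers: the closure, from 0 (fully open) to 1 (shut), then the shift along the world's x, y, z in m, then the turn about the world's z in rad. In form: [[[gripper, x, y, z, twist], ...]]. A call has 1 to 5 rows; each row is the pose to reach, as a shift and turn from the pose commanded when the call began; what a row does not reach only later rows make up. A row lasts 1/12 s, in which the tool goes at most 41.7 mm and 7.16 degrees, less where a joint would pass 70% of its speed; a pose out of reach is approached as far as the arm can. A call with a gripper value outside its range is refused whole. The fingers move at their own pace and stop on an object; the grip force is fixed at half the most. Time passes only in rows, so rows that repeat a pose let the fingers close. It gives the time, the measured TCP pose, the force and the opening at its end, in the units of the state.
- sense(): the state, without advancing time (a new reading comes with each control period).
- capture(name): name is "side" or "top"; returns the picture (384x512x3 uint8, blue, green, red); there is no depth.
- get_calibration(name): a dict with "camera_matrix" (3x3 intrinsics, pixels), "T" (4x4, takes a point from camera to world coordinates). Camera axes: x right, y up, looking along -z (the intrinsics and any distortion apply to the point x, -y, -z); pixel columns grow to the right and rows downward; lengths in m; the calibration is good to about 2 mm. A picture is of the moment at which its call begins. get_calibration takes no time and is no camera call.
- finish_job(): hands the job in, once; it reports no verdict.
The state is a dict: "time_s": time; "joints": joint angles; "joint_velocities": joint speeds; "effort": joint torques, N m; "tcp_pos": TCP position; "ee_rot": TCP orientation; "wrist_force": force on the tool from outside, world axes, zero at the start; "moment": the same for the moment, N m; "gripper_width": opening from 0.0 (shut) to 1.0 (fully open).
Only numpy, scipy, OpenCV 4.12 (cv2) and the standard library are available. Lean on these libraries where they do the work, as an engineer would, in place of code of your own. Each camera call takes 0.05 s, during which the arm holds its last target. There are 200 camera calls.

## Working session

There is one attempt and no reset: what is moved stays moved. The work goes in short steps, Python scripts to look and compute and a tool call to move; the robot and the scene stay as the last step left them, time stands still between calls to the robot, and variables do not carry over. Pictures are saved under pics/ and viewed, on a budget of 10 in all, crops included, one or two more only if the job needs it, and the job is handed in when it is done.

Besides the shell and the picture viewer there is one more tool, called after "Call:" by a JSON object that holds its "api" and its "payload". play_rows: Moves the arm, as the interface text tells. Its arguments: {"type":"object","properties":{"targets":{"type":"array","items":{"type":"array","items":{"type":"array","items":{"type":"number"}}}}},"required":["targets"]}

```bash
mkdir -p pics
python3 - <<'E'
from station import *
import cv2,numpy as np
for n in("side","top"):
    cv2.imwrite(f"pics/{n}0.png",capture(n)); c=get_calibration(n); print(n,c["camera_matrix"],np.round(c["T"],3),[k for k in c])
s=sense(); print(s["time_s"],s["tcp_pos"],s["ee_rot"],s["wrist_force"],s["gripper_width"])
E
```

```text
side [[433.46429074   0.         257.43007027]
 [  0.         433.46429074 188.7092785 ]
 [  0.           0.           1.        ]] [[ 1.    -0.001  0.018  0.54 ]
 [ 0.015  0.6   -0.8   -0.936]
 [-0.01   0.8    0.6    0.765]
 [ 0.     0.     0.     1.   ]] ['camera_matrix', 'T']
top [[384.1136489    0.         260.06733601]
 [  0.         384.1136489  183.70480083]
 [  0.           0.           1.        ]] [[ 0.071  0.972 -0.223  0.285]
 [-0.997  0.068 -0.02  -0.045]
 [-0.004  0.224  0.975  1.15 ]
 [ 0.     0.     0.     1.   ]] ['camera_matrix', 'T']
0.1 [ 0.16223637 -0.60301533  0.20628757] [[-9.65714250e-01 -2.59606780e-01 -5.54775644e-04]
 [-2.59607363e-01  9.65712580e-01  1.79692437e-03]
 [ 6.92600692e-05  1.87933931e-03 -9.99998232e-01]] [0.13130713 0.62317412 0.30967518] 0.9998568121556785
```

View pics/side0.png

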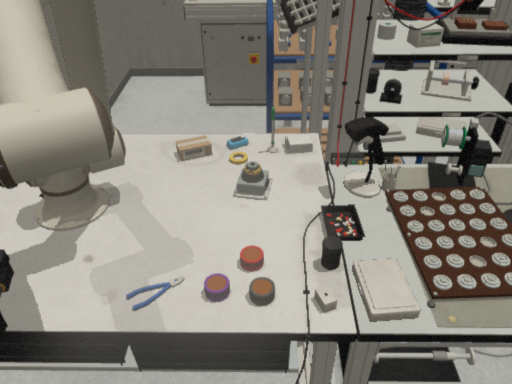

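View pics/top0.png

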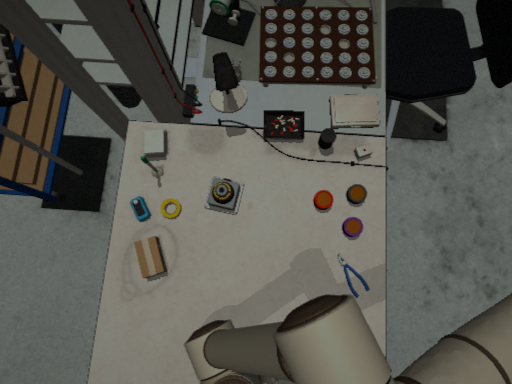

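Side: the dark ring is at (262,291), its red look-alike at (252,258) and purple at (217,287). The camera is at (253,180). Top: ring (357,194), camera spigot about (226,191). Next I measure both with masks and rays.

```bash
cat > h.py <<'E'
from station import *
import cv2,numpy as np
def ray(n,u,v):
    c=get_calibration(n);K=c["camera_matrix"];T=c["T"]
    d=np.array([(u-K[0,2])/K[0,0],-(v-K[1,2])/K[1,1],-1.]);return T[:3,3],T[:3,:3]@d
def plane(n,u,v,z):
    o,d=ray(n,u,v);return o+d*(z-o[2])/d[2]
def two(a,b):
    (o1,d1),(o2,d2)=ray("side",*a),ray("top",*b)
    s=np.linalg.lstsq(np.c_[d1,-d2],o2-o1,rcond=None)[0]
    p,q=o1+s[0]*d1,o2+s[1]*d2;return (p+q)/2,np.linalg.norm(p-q)
def crop(n,im,u,v,r,k):
    return cv2.resize(im[v-r:v+r,u-r:u+r],None,fx=k,fy=k,interpolation=cv2.INTER_CUBIC)
def blob(im,u,v,r,lo,hi):
    hsv=cv2.cvtColor(im,cv2.COLOR_BGR2HSV);m=cv2.inRange(hsv,lo,hi);w=np.zeros_like(m);w[v-r:v+r,u-r:u+r]=1;m*=w
    cs=cv2.findContours(m,cv2.RETR_EXTERNAL,cv2.CHAIN_APPROX_NONE)[0];c=max(cs,key=cv2.contourArea)
    return cv2.fitEllipse(cv2.convexHull(c)),cv2.contourArea(c)
E
python3 - <<'E'
from h import *
s=cv2.imread("pics/side0.png");t=cv2.imread("pics/top0.png")
amb=((3,70,50),(22,255,255))
es,_=blob(s,262,289,16,*amb);et,_=blob(t,357,194,14,*amb);print(es,et)
print(plane("side",*es[0],.032),plane("top",*et[0],.032),two(es[0],et[0]))
a=np.hstack([crop("s",s,262,290,20,10),crop("t",t,357,194,20,10)])
b=np.hstack([crop("s",s,253,180,25,8),crop("t",t,226,193,25,8)])
cv2.imwrite("pics/c1.png",cv2.resize(np.vstack([a,b]),(600,600)))
E
```

```text
((261.7900695800781, 286.3513488769531), (15.72552490234375, 19.826906204223633), 88.99140167236328) ((356.9568176269531, 192.93057250976562), (14.330575942993164, 15.617573738098145), 139.6230010986328)
[ 0.5331779  -0.31123318  0.032     ] [ 0.53269435 -0.31087078  0.032     ] (array([ 0.53298484, -0.31093913,  0.03157562]), np.float64(0.00039248284269109647))
```

View pics/c1.png

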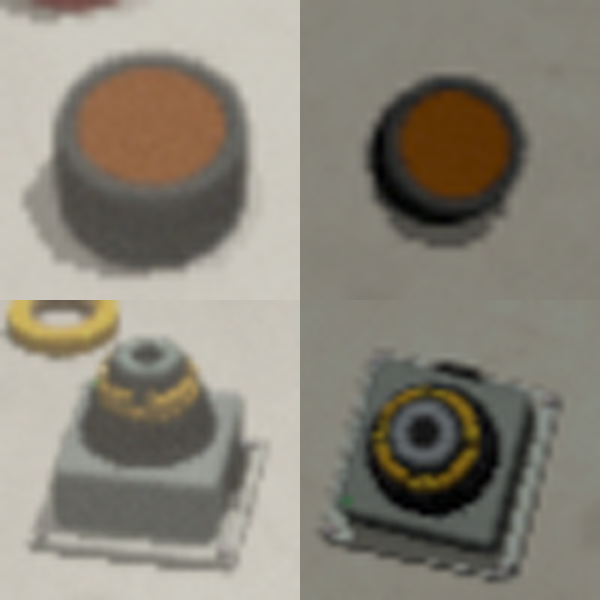

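The crop shows the ring upright. The spigot is a grey core with a dark lens hole: top (221.8,190.0), side (252.5,163.8), with brass thread round it. I'll refine it with masks.

Run:
```python
from h import *
s=cv2.imread("pics/side0.png");t=cv2.imread("pics/top0.png")
br=((12,110,60),(32,255,255))
eb,_=blob(t,222,191,14,*br);print("brass top",eb,plane("top",*eb[0],.076))
eb2,_=blob(s,252,171,12,*br);print("brass side",eb2)
# core top: grey, brighter, low sat
def dark(im,u,v,r):
    g=cv2.cvtColor(im,cv2.COLOR_BGR2GRAY)[v-r:v+r+1,u-r:u+r+1].astype(float);print(g.astype(int));
    w=np.clip(g.max()*.8-g,0,None);yy,xx=np.mgrid[v-r:v+r+1,u-r:u+r+1];return (w*xx).sum()/w.sum(),(w*yy).sum()/w.sum()
ht=dark(t,222,190,3);hs=dark(s,252,163,3)
print(ht,hs,plane("top",*ht,.086),plane("side",*hs,.086),two(hs,ht))
print(two((252.5,163.8),(221.8,190.0)))
```

```text
brass top ((221.60101318359375, 190.5713653564453), (16.97631072998047, 17.48005485534668), 60.95709991455078) [0.50264116 0.08517899 0.076     ]
brass side ((242.97715759277344, 159.54147338867188), (3.391542673110962, 8.05899429321289), 55.447879791259766)
[[ 81  64  54  54  80  98  85]
 [ 69  29  26  25  51  84 100]
 [ 42  24  22  23  27  70  97]
 [ 47  27  21  23  29  72  99]
 [ 54  22  22  24  47  79  91]
 [ 83  58  50  52  77  97  91]
 [ 98  95  93  95  98  92  68]]
[[196 194 194 195 194 195 194]
 [183 169 162 160 164 173 167]
 [160 149 126 117 117 144 153]
 [140 110  93  86  87 106 131]
 [145 100  85  86  83  98 130]
 [149 138 117 106 112 133 145]
 [129 139 135 128 131 135 131]]
(np.float64(221.22163120567376), np.float64(189.6081560283688)) (np.float64(252.12767006243837), np.float64(163.9364114360828)) [0.50331733 0.08529719 0.086     ] [0.50327159 0.08622236 0.086     ] (array([0.50324816, 0.08523159, 0.08663723]), np.float64(0.00012252403154604805))
(array([0.50320561, 0.08359744, 0.08778129]), np.float64(0.0025229407871615586))
```

Call:
{"api": "play_rows", "payload": {"targets": [[[0,0.04,0.03,0,0],[0,0.08,0.06,0,0],[0,0.12,0.09,0,0],[0,0.16,0.12,0,0],[0,0.2,0.15,0,0]]]}}

```text
time_s: 0.52
tcp_pos: [0.33, -0.4769, 0.2068]
ee_rot: [[-0.966, -0.259, -0.001], [-0.259, 0.966, 0.001], [0.0, 0.001, -1.0]]
wrist_force: [0.0, -0.7, -0.6]
gripper_width: 1.002
```

Run:
```python
from h import *
s=cv2.imread("pics/side0.png")
for n,u,v,lo,hi in(("red",252,255,(0,90,60),(10,255,255)),("purple",217,284,(0,40,40),(22,255,255))):
    e,a=blob(s,u,v,16,lo,hi);p=plane("side",*e[0],.032);d=p[:2]-[.533,-.311];print(n,p,np.linalg.norm(d),np.degrees(np.arctan2(d[1],d[0])))
q=sense();print(np.round(q["joints"],1),q["tcp_pos"],q["wrist_force"],q["moment"])
```

```text
red [ 0.50819442 -0.21482086  0.032     ] 0.09932645145983261 104.46200062478685
purple [ 0.43319971 -0.30126313  0.032     ] 0.10027414392309122 174.42765364009273
[-39.3  17.7  -6.1  -0.  -66.3 -35.6] [ 0.32998761 -0.47694196  0.20683019] [ 0.04208128 -0.69869734 -0.6183857 ] [-0.06588084 -0.07838299 -0.03463505]
```

Call:
{"api": "play_rows", "payload": {"targets": [[[0,0.03,0.03,0,0.12],[0,0.06,0.06,0,0.24],[0,0.1,0.09,-0.02,0.36],[0,0.14,0.12,-0.05,0.48],[0,0.17,0.145,-0.08,0.6]]]}}

```text
time_s: 0.93
tcp_pos: [0.477, -0.3515, 0.1487]
ee_rot: [[-0.645, -0.764, 0.003], [-0.764, 0.645, -0.001], [-0.001, -0.003, -1.0]]
wrist_force: [1.3, 0.3, -0.2]
gripper_width: 0.998
```

Call:
{"api": "play_rows", "payload": {"targets": [[[0,0,0,0,0.1],[0,0,0,0,0.1],[0,0,0,0,0.1]]]}}

```text
time_s: 1.18
tcp_pos: [0.4749, -0.3526, 0.1481]
ee_rot: [[-0.573, -0.82, -0.001], [-0.82, 0.573, 0.0], [0.0, 0.001, -1.0]]
wrist_force: [0.2, -0.4, 0.3]
gripper_width: 1.0
```

Run:
```python
from h import *
q=sense();print(np.round(q["joints"],1),q["tcp_pos"],q["ee_rot"][:,1],q["wrist_force"],q["moment"])
```

```text
[-20.9  21.6  -9.3   0.  -59.2 -14. ] [ 0.47494718 -0.35263443  0.14806597] [-0.81975771  0.57270988  0.00082472] [ 0.19192139 -0.36567538  0.32914897] [ 0.05230076  0.03416685 -0.00975135]
```

Call:
{"api": "play_rows", "payload": {"targets": [[[0,0.03,0.022,-0.01,0],[0,0.058,0.0415,-0.03,0],[0,0.058,0.0415,-0.06,0],[0,0.058,0.0415,-0.06,0]]]}}

```text
time_s: 1.52
tcp_pos: [0.5301, -0.3098, 0.0837]
ee_rot: [[-0.574, -0.819, -0.008], [-0.819, 0.574, 0.004], [0.001, 0.009, -1.0]]
wrist_force: [-1.0, -0.3, -2.4]
gripper_width: 1.002
```

Run:
```python
from h import *
q=sense();print(np.round(q["joints"],1),q["tcp_pos"],q["ee_rot"][:,1],q["wrist_force"],q["moment"])
im=capture("side");t=capture("top")
cv2.imwrite("pics/a1.png",np.hstack([crop("s",im,262,270,40,5),crop("t",t,357,194,40,5)]))
```

```text
[-15.3  27.5  -9.9  -0.1 -53.2 -19.7] [ 0.53006716 -0.3098106   0.0836984 ] [-0.81874485  0.57408689  0.00900593] [-1.00031837 -0.28991128 -2.36738344] [0.11504704 0.33732572 0.00227664]
```

View pics/a1.png

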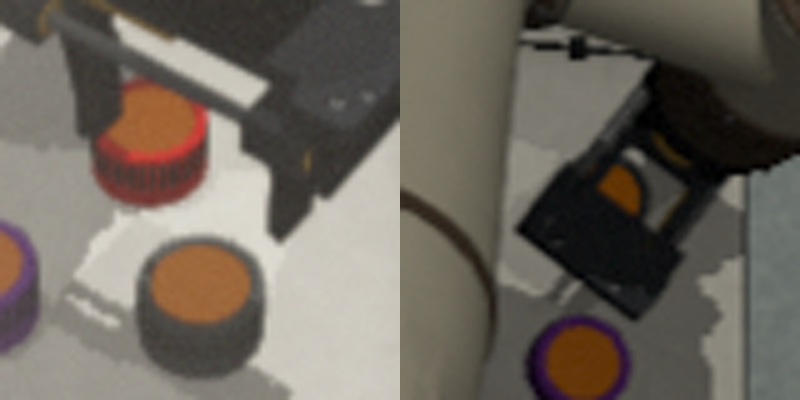

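The open jaws straddle the dark ring (side: finger tips about (241,257) and (278,268), ring top (263,281)). Next I settle the arm and go down.

Call:
{"api": "play_rows", "payload": {"targets": [[[0,0.001,-0.0005,-0.02,0],[0,0.001,-0.0005,-0.04,0],[0,0.001,-0.0005,-0.055,0],[0,0.001,-0.0005,-0.063,0],[0,0.001,-0.0005,-0.063,0]]]}}

```text
time_s: 2.03
tcp_pos: [0.5331, -0.3128, 0.0256]
ee_rot: [[-0.573, -0.819, -0.001], [-0.819, 0.573, -0.0], [0.0, 0.0, -1.0]]
wrist_force: [0.1, -0.5, 0.3]
gripper_width: 0.997
```

Call:
{"api": "play_rows", "payload": {"targets": [[[0,0,0,0,0],[0,0,0,0,0],[0,0,0,0,0]]]}}

```text
time_s: 2.28
tcp_pos: [0.5349, -0.3124, 0.0271]
ee_rot: [[-0.571, -0.821, 0.003], [-0.821, 0.571, -0.001], [-0.001, -0.003, -1.0]]
wrist_force: [0.2, -0.4, 0.2]
gripper_width: 1.002
```

Call:
{"api": "play_rows", "payload": {"targets": [[[0.3,0,0.001,0,0],[0.3,0,0.001,0,0],[0.36,0,0.001,0,0],[0.36,0,0.001,0,0],[0.36,0,0.001,0,0]]]}}

```text
time_s: 2.7
tcp_pos: [0.5339, -0.3108, 0.0254]
ee_rot: [[-0.571, -0.821, -0.0], [-0.821, 0.571, -0.0], [0.0, 0.0, -1.0]]
wrist_force: [-0.7, -0.2, 0.2]
gripper_width: 0.704
```

```bash
cat >> h.py <<'E'
def avg(n=8):
    Q=[]
    for _ in range(n):
        capture("side");Q.append(sense())
    f=lambda k:np.mean([q[k] for q in Q],0)
    sd=np.std([q["tcp_pos"] for q in Q],0)
    y=f("ee_rot")[:,1]
    print("t",Q[-1]["time_s"],"tcp",np.round(f("tcp_pos")*1e3,2),"sd",np.round(sd*1e3,2),"yaw",round(np.degrees(np.arctan2(y[1],y[0])),2),"F",np.round(f("wrist_force"),2),"M",np.round(f("moment"),3),"w",round(f("gripper_width")*87,2),"j6",f("joints")[5])
E
python3 -c "
from h import *
avg()"
```

```text
t 3.1 tcp [ 533.9  -310.79   25.32] sd [0.02 0.02 0.02] yaw 145.17 F [0.18 0.08 0.29] M [0.027 0.034 0.001] w 56.7 j6 -19.62211540125874
```

Call:
{"api": "play_rows", "payload": {"targets": [[[0.37,0,0,0,0],[0.37,0,0,0,0],[0.37,0,0,0,0],[0.37,0,0,0,0]]]}}

```text
time_s: 3.43
tcp_pos: [0.5339, -0.3108, 0.0254]
ee_rot: [[-0.571, -0.821, 0.0], [-0.821, 0.571, 0.0], [-0.0, -0.0, -1.0]]
wrist_force: [0.6, 0.3, -0.1]
gripper_width: 0.628
```

```bash
python3 -c "
from h import *
avg(3)"
```

```text
t 3.5833 tcp [ 533.91 -310.81   25.37] sd [0.02 0.   0.01] yaw 145.16 F [-0.57  0.01 -0.19] M [0.034 0.041 0.01 ] w 54.97 j6 -19.621672918341165
```

Call:
{"api": "play_rows", "payload": {"targets": [[[0.4,0,0,0,0],[0.4,0,0,0,0],[0.4,0,0,0,0],[0.4,0,0,0,0]]]}}

```text
time_s: 3.92
tcp_pos: [0.5339, -0.3108, 0.0254]
ee_rot: [[-0.571, -0.821, -0.0], [-0.821, 0.571, -0.0], [0.0, 0.0, -1.0]]
wrist_force: [0.1, -0.0, 0.4]
gripper_width: 0.605
```

```bash
python3 -c "
from h import *
avg(3)"
```

```text
t 4.0667 tcp [ 533.91 -310.81   25.37] sd [0.01 0.01 0.02] yaw 145.16 F [-0.11 -0.09 -0.7 ] M [ 0.039  0.041 -0.016] w 52.15 j6 -19.621074983136275
```

Run:
```python
from h import *
im=capture("side");cv2.imwrite("pics/a2.png",crop("s",im,262,280,40,7))
```

```text
(no output)
```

View pics/a2.png

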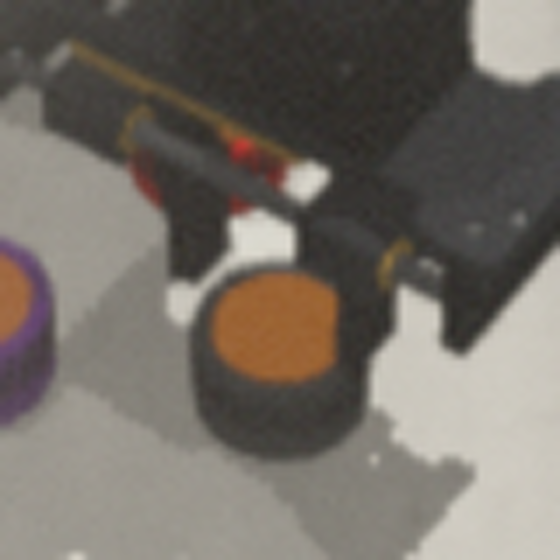

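The picture shows fingertips at about (235+...) near the ring's top edge rather than down its side. I'll check this by projecting where the tips should be.

Run:
```python
from h import *
c=get_calibration("side");K=c["camera_matrix"];Ti=np.linalg.inv(c["T"])
def proj(p):
    q=Ti@np.r_[p,1];return np.array([K[0,2]-K[0,0]*q[0]/q[2],K[1,2]+K[1,1]*q[1]/q[2]])
def tips(tcp,h,org,k,z):
    y=np.array([-.82,.573,0]);x=np.array([-.573,-.82,0])
    for s in(1,-1):
        print("z",round(z,3),"finger",s,[((proj(np.array([tcp[0],tcp[1],z])+s*y*(h+a)+x*b)-org)*k).astype(int).tolist() for a in(0,.015) for b in(-.0095,.0095)])
print("a1");[tips((.5315,-.31),.0435,(222,230),5,z) for z in(.067,.091)]
print("a2");[tips((.5339,-.3108),.026,(222,240),7,z) for z in(.008,.032)]
```

```text
a1
z 0.067 finger 1 [[126, 167], [99, 193], [98, 152], [72, 179]]
z 0.067 finger -1 [[292, 256], [267, 285], [323, 272], [297, 301]]
z 0.091 finger 1 [[124, 128], [97, 154], [97, 114], [70, 140]]
z 0.091 finger -1 [[294, 216], [268, 245], [324, 233], [299, 262]]
a2
z 0.008 finger 1 [[232, 317], [196, 355], [194, 296], [158, 334]]
z 0.008 finger -1 [[366, 392], [332, 432], [406, 415], [372, 455]]
z 0.032 finger 1 [[231, 267], [195, 305], [192, 246], [156, 283]]
z 0.032 finger -1 [[367, 341], [332, 381], [408, 364], [373, 404]]
```

Run:
```python
from h import *
im=capture("side");t=capture("top")
g=lambda a:np.clip((a/255.)**.45*255,0,255).astype(np.uint8)
cv2.imwrite("pics/a3.png",g(np.hstack([crop("s",im,262,275,32,6),crop("t",t,357,194,32,6)])))
```

```text
(no output)
```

View pics/a3.png

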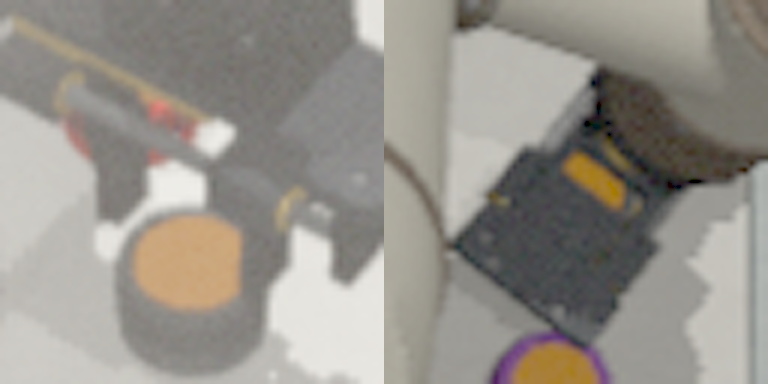

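The pads went to 52 mm without contact and the tips look about 24 mm too high. They seem to be above the ring rather than beside it. I'll test this carefully by opening, going down 5 mm and closing again.

Call:
{"api": "play_rows", "payload": {"targets": [[[0.1,0,0,0,0],[0.1,0,0,0,0],[0.1,0,0,0,0],[0.1,0,0,-0.003,0],[0.1,0,0,-0.005,0]]]}}

```text
time_s: 4.63
tcp_pos: [0.5339, -0.3108, 0.0201]
ee_rot: [[-0.571, -0.821, -0.0], [-0.821, 0.571, 0.0], [-0.0, 0.0, -1.0]]
wrist_force: [0.0, 0.7, 0.1]
gripper_width: 0.865
```

Call:
{"api": "play_rows", "payload": {"targets": [[[0.3,0,0,0,0],[0.3,0,0,0,0],[0.38,0,0,0,0],[0.38,0,0,0,0],[0.38,0,0,0,0]]]}}

```text
time_s: 5.05
tcp_pos: [0.534, -0.3108, 0.0204]
ee_rot: [[-0.571, -0.821, 0.0], [-0.821, 0.571, -0.0], [-0.0, -0.0, -1.0]]
wrist_force: [0.4, -0.3, 0.1]
gripper_width: 0.653
```

Run:
```python
from h import *
avg(6)
s=capture("side");e,a=blob(s,262,289,16,(3,70,50),(22,255,255));print(e,a)
```

```text
t 5.35 tcp [ 533.96 -310.82   20.45] sd [0.03 0.01 0.02] yaw 145.17 F [ 0.12 -0.17 -0.19] M [0.052 0.046 0.022] w 54.52 j6 -19.620366883881243
((261.5388488769531, 286.45965576171875), (16.57701301574707, 20.404706954956055), 90.39662170410156) 238.0
```

Call:
{"api": "play_rows", "payload": {"targets": [[[0.2,0,0,0,0],[0.2,0,0,0,0],[0.2,0,0,-0.001,0],[0.2,0,0,-0.002,0],[0.2,0,0,-0.002,0]]]}}

```text
time_s: 5.82
tcp_pos: [0.5337, -0.3107, 0.0181]
ee_rot: [[-0.571, -0.821, -0.0], [-0.821, 0.571, 0.0], [0.0, 0.001, -1.0]]
wrist_force: [0.2, 0.3, -0.5]
gripper_width: 0.792
```

Call:
{"api": "play_rows", "payload": {"targets": [[[0.2,0,0,-0.001,0],[0.43,0,0,-0.001,0],[0.43,0,0,-0.001,0],[0.43,0,0,-0.001,0],[0.43,0,0,-0.001,0]]]}}

```text
time_s: 6.23
tcp_pos: [0.534, -0.3108, 0.0174]
ee_rot: [[-0.571, -0.821, 0.0], [-0.821, 0.571, -0.0], [-0.0, -0.0, -1.0]]
wrist_force: [0.9, 0.8, -0.2]
gripper_width: 0.61
```

Run:
```python
from h import *
avg(4);avg(4)
s=capture("side");e,a=blob(s,262,289,16,(3,70,50),(22,255,255));print(e,a)
```

```text
t 6.4333 tcp [ 533.94 -310.82   17.42] sd [0.01 0.01 0.02] yaw 145.16 F [-0.46 -0.15  0.22] M [ 0.059  0.07  -0.036] w 50.74 j6 -19.621678480106745
t 6.6333 tcp [ 533.93 -310.82   17.39] sd [0.01 0.01 0.01] yaw 145.16 F [-0.16 -0.1   0.05] M [0.027 0.061 0.006] w 49.72 j6 -19.621327658045857
((260.97393798828125, 286.812744140625), (16.11411476135254, 19.392669677734375), 102.54058074951172) 221.0
```

Call:
{"api": "play_rows", "payload": {"targets": [[[0.43,0,0,0.01,0],[0.43,0,0,0.02,0],[0.43,0,0,0.03,0],[0.43,0,0,0.03,0],[0.43,0,0,0.03,0]]]}}

```text
time_s: 7.1
tcp_pos: [0.5347, -0.311, 0.0489]
ee_rot: [[-0.571, -0.821, 0.003], [-0.821, 0.571, -0.001], [-0.001, -0.003, -1.0]]
wrist_force: [-0.0, 0.1, -1.4]
gripper_width: 0.571
```

Run:
```python
from h import *
avg(4)
s=capture("side");e,a=blob(s,262,283,22,(3,70,50),(22,255,255));print(e,a)
cv2.imwrite("pics/a4.png",crop("s",s,262,265,45,6))
```

```text
t 7.3 tcp [ 533.73 -310.7    47.41] sd [0.23 0.05 0.41] yaw 145.15 F [-0.13  0.29 -0.15] M [0.034 0.044 0.024] w 49.61 j6 -19.621810377351913
((261.70098876953125, 286.5172424316406), (16.329166412353516, 20.58038902282715), 90.52220916748047) 238.0
```

View pics/a4.png

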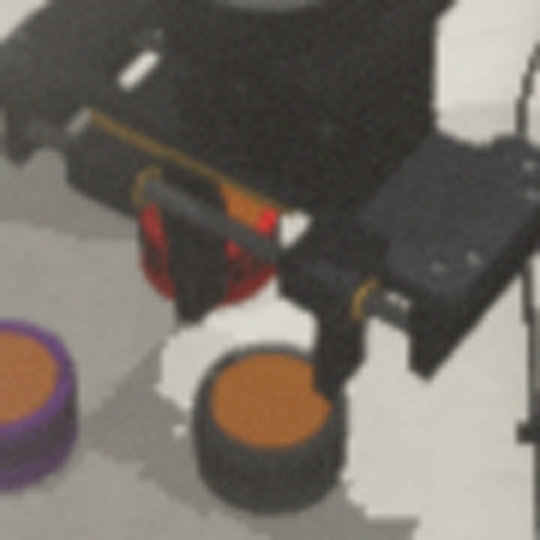

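Run:
```python
from h import *
for nm,p in(("L",(247.8,273.7)),("R",(271.7,286.7)),("mid",(259.75,280.2))):
    o,d=ray("side",*p)
    for z in(.03,.045,.055,.065): print(nm,z,np.round((o+d*(z-o[2])/d[2])[:2],4))
t=capture("top");cv2.imwrite("pics/a5.png",np.clip((crop("t",t,360,190,40,7)/255.)**.5*255,0,255).astype(np.uint8))
```

```text
L 0.03 [ 0.5016 -0.2734]
L 0.045 [ 0.5023 -0.2869]
L 0.055 [ 0.5029 -0.2959]
L 0.065 [ 0.5034 -0.305 ]
R 0.03 [ 0.5547 -0.3104]
R 0.045 [ 0.5544 -0.3231]
R 0.055 [ 0.5542 -0.3316]
R 0.065 [ 0.554  -0.3401]
mid 0.03 [ 0.5285 -0.2922]
mid 0.045 [ 0.5288 -0.3053]
mid 0.055 [ 0.5289 -0.3141]
mid 0.065 [ 0.5291 -0.3228]
```

View pics/a5.png

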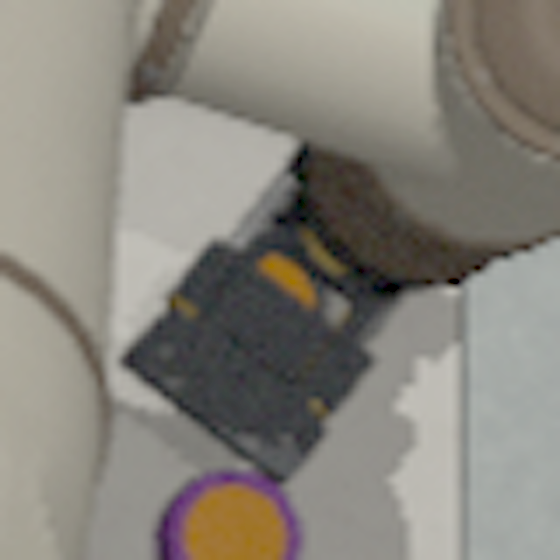

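The triangulated tips sit about 28 mm higher than the TCP reading implies, and the ring hasn't moved. That agrees with the lack of contact, so I'll descend further in small, force-checked steps.

Call:
{"api": "play_rows", "payload": {"targets": [[[0.15,0,0,0,0],[0.15,0,0,0,0],[0.15,0,0,-0.015,0],[0.15,0,0,-0.025,0],[0.15,0,0,-0.03,0]]]}}

```text
time_s: 7.82
tcp_pos: [0.5327, -0.3104, 0.0155]
ee_rot: [[-0.572, -0.821, -0.003], [-0.821, 0.572, 0.001], [0.001, 0.003, -1.0]]
wrist_force: [-0.2, -0.4, -1.1]
gripper_width: 0.823
```

Call:
{"api": "play_rows", "payload": {"targets": [[[0.15,0,0,0,0],[0.15,0,0,-0.001,0],[0.15,0,0,-0.002,0],[0.15,0,0,-0.003,0],[0.15,0,0,-0.003,0]]]}}

```text
time_s: 8.23
tcp_pos: [0.5341, -0.3109, 0.0146]
ee_rot: [[-0.571, -0.821, 0.001], [-0.821, 0.571, -0.0], [-0.0, -0.001, -1.0]]
wrist_force: [0.1, -0.5, -0.1]
gripper_width: 0.848
```

```bash
python3 -c "
from h import *
avg(4)"
```

```text
t 8.4333 tcp [ 534.07 -310.87   14.67] sd [0.02 0.01 0.01] yaw 145.17 F [-0.1  -0.17  0.05] M [0.053 0.019 0.04 ] w 73.89 j6 -19.621427276395
```

Nominal tip is −2.3 mm with no force, so the reading's z is indeed off. I continue down.

Call:
{"api": "play_rows", "payload": {"targets": [[[0.15,0,0,-0.001,0],[0.15,0,0,-0.002,0],[0.15,0,0,-0.003,0],[0.15,0,0,-0.004,0],[0.15,0,0,-0.004,0]]]}}

```text
time_s: 8.85
tcp_pos: [0.5337, -0.3107, 0.01]
ee_rot: [[-0.571, -0.821, -0.001], [-0.821, 0.571, 0.0], [0.0, 0.001, -1.0]]
wrist_force: [-0.1, 0.5, 0.4]
gripper_width: 0.85
```

Call:
{"api": "play_rows", "payload": {"targets": [[[0.15,0,0,-0.001,0],[0.15,0,0,-0.002,0],[0.15,0,0,-0.003,0],[0.15,0,0,-0.004,0],[0.15,0,0,-0.004,0]]]}}

```text
time_s: 9.27
tcp_pos: [0.5337, -0.3107, 0.0061]
ee_rot: [[-0.571, -0.821, -0.0], [-0.821, 0.571, 0.0], [0.0, 0.001, -1.0]]
wrist_force: [-0.3, 0.4, -1.0]
gripper_width: 0.853
```

Call:
{"api": "play_rows", "payload": {"targets": [[[0.3,0,0,0,0],[0.3,0,0,0,0],[0.4,0,0,0,0],[0.4,0,0,0,0],[0.4,0,0,0,0]]]}}

```text
time_s: 9.68
tcp_pos: [0.5339, -0.3108, 0.0065]
ee_rot: [[-0.571, -0.821, 0.0], [-0.821, 0.571, -0.0], [0.0, -0.0, -1.0]]
wrist_force: [0.5, -0.1, 0.8]
gripper_width: 0.635
```

Run:
```python
from h import *
avg(6)
s=capture("side");e,a=blob(s,262,283,22,(3,70,50),(22,255,255));print(e,a)
```

```text
t 9.9833 tcp [ 533.92 -310.81    6.44] sd [0.02 0.01 0.01] yaw 145.17 F [-0.16  0.41  0.11] M [0.066 0.09  0.011] w 54.93 j6 -19.62088177560814
((261.3000183105469, 286.8802490234375), (16.34620475769043, 19.84821319580078), 95.87808227539062) 210.5
```

Contact: the width now stops at about 55 mm. I open, go 8 mm lower for a better grip, then close.

Call:
{"api": "play_rows", "payload": {"targets": [[[0.3,0,0,0,0],[0.3,0,0,-0.002,0],[0.3,0,0,-0.004,0],[0.3,0,0,-0.006,0],[0.3,0,0,-0.007,0]]]}}

```text
time_s: 10.45
tcp_pos: [0.5336, -0.3107, -0.0012]
ee_rot: [[-0.571, -0.821, -0.001], [-0.821, 0.571, 0.0], [0.0, 0.001, -1.0]]
wrist_force: [-0.4, -0.2, 0.1]
gripper_width: 0.699
```

Call:
{"api": "play_rows", "payload": {"targets": [[[0.36,0,0,0,0],[0.38,0,0,0,0],[0.38,0,0,0,0],[0.38,0,0,0,0],[0.38,0,0,0,0]]]}}

```text
time_s: 10.87
tcp_pos: [0.5338, -0.3108, -0.0007]
ee_rot: [[-0.571, -0.821, -0.0], [-0.821, 0.571, 0.0], [-0.0, 0.0, -1.0]]
wrist_force: [0.1, 0.3, -1.2]
gripper_width: 0.633
```

Run:
```python
from h import *
avg(4);avg(3)
s=capture("side");cv2.imwrite("pics/a6.png",crop("s",s,262,270,35,7))
```

```text
t 11.0667 tcp [ 533.88 -310.8    -0.65] sd [0.02 0.01 0.01] yaw 145.16 F [-0.2  -0.02 -0.84] M [ 0.036  0.05  -0.002] w 55.25 j6 -19.621867492021853
t 11.2167 tcp [ 533.92 -310.81   -0.61] sd [0.01 0.01 0.01] yaw 145.16 F [ 0.32 -0.19 -0.66] M [0.019 0.039 0.013] w 55.2 j6 -19.621176086688635
```

View pics/a6.png

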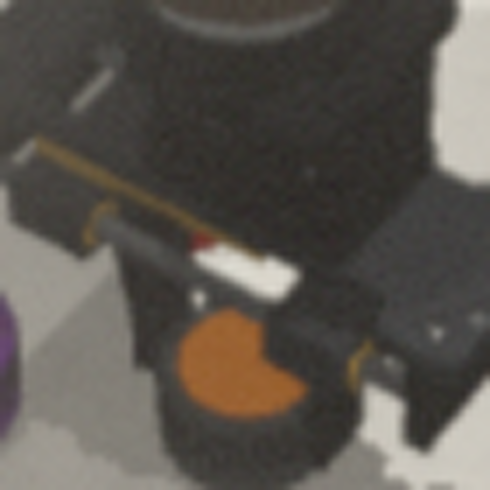

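Now the fingers flank the ring properly (ring (250,360) in the crop). I lift it slightly and check that it's held.

Call:
{"api": "play_rows", "payload": {"targets": [[[0.4,0,0,0,0],[0.4,0,0,0,0],[0.4,0,0,0.005,0],[0.4,0,0,0.015,0],[0.4,0,0,0.03,0]]]}}

```text
time_s: 11.68
tcp_pos: [0.5331, -0.3105, 0.0292]
ee_rot: [[-0.571, -0.821, -0.002], [-0.821, 0.571, 0.001], [0.001, 0.003, -1.0]]
wrist_force: [0.3, -0.3, -0.6]
gripper_width: 0.634
```

Run:
```python
from h import *
avg(4)
s=capture("side");e,a=blob(s,262,278,24,(3,70,50),(22,255,255));print(e,a)
```

```text
t 11.8833 tcp [ 535.41 -311.39   31.92] sd [0.71 0.36 1.26] yaw 145.19 F [ 0.62 -0.34 -0.3 ] M [-0.007  0.005 -0.002] w 55.32 j6 -19.620595083579197
((261.3613586425781, 277.1732177734375), (15.949009895324707, 19.92652130126953), 101.8587646484375) 204.0
```

Held: the amber blob rose 10 px, which is about 29 mm. Now I carry it over to the spigot.

Call:
{"api": "play_rows", "payload": {"targets": [[[0.4,0,0,0.025,0],[0.4,0,0,0.055,0],[0.4,-0.002,0.02,0.08,0],[0.4,-0.004,0.05,0.09,0],[0.4,-0.007,0.085,0.09,0]]]}}

```text
time_s: 12.35
tcp_pos: [0.5286, -0.2264, 0.1218]
ee_rot: [[-0.573, -0.82, 0.005], [-0.82, 0.573, -0.002], [-0.002, -0.005, -1.0]]
wrist_force: [1.7, 0.5, -1.2]
gripper_width: 0.636
```

Call:
{"api": "play_rows", "payload": {"targets": [[[0.4,-0.003,0.035,0,0],[0.4,-0.006,0.07,0,0],[0.4,-0.009,0.105,0,0],[0.4,-0.012,0.14,0,0],[0.4,-0.015,0.175,0,0]]]}}

```text
time_s: 12.77
tcp_pos: [0.5109, -0.0493, 0.1187]
ee_rot: [[-0.572, -0.821, -0.001], [-0.821, 0.572, -0.0], [0.001, 0.001, -1.0]]
wrist_force: [-0.0, 0.5, -0.9]
gripper_width: 0.636
```

Call:
{"api": "play_rows", "payload": {"targets": [[[0.4,-0.003,0.035,0,0],[0.4,-0.006,0.07,0,0],[0.4,-0.007,0.1,0,0],[0.4,-0.009,0.125,0,0],[0.4,-0.009,0.136,0,0]]]}}

```text
time_s: 13.18
tcp_pos: [0.5023, 0.0877, 0.1188]
ee_rot: [[-0.569, -0.822, -0.001], [-0.822, 0.569, -0.0], [0.0, 0.001, -1.0]]
wrist_force: [-0.1, -0.3, -1.7]
gripper_width: 0.639
```

Call:
{"api": "play_rows", "payload": {"targets": [[[0.4,0,0,0,0],[0.4,0,0,0,0],[0.4,0,0,0,0],[0.4,0,0,0,0]]]}}

```text
time_s: 13.52
tcp_pos: [0.5027, 0.084, 0.1191]
ee_rot: [[-0.573, -0.82, -0.001], [-0.82, 0.573, -0.0], [0.001, 0.0, -1.0]]
wrist_force: [-0.0, -0.1, -0.6]
gripper_width: 0.633
```

Run:
```python
from h import *
avg(4)
print(np.round(sense()["joints"],1))
s=capture("side");t=capture("top")
cv2.imwrite("pics/b1.png",np.hstack([crop("s",s,253,160,32,6),crop("t",t,222,190,32,6)]))
```

```text
t 13.7167 tcp [502.89  84.2  119.28] sd [0.05 0.14 0.07] yaw 145.07 F [ 0.14 -0.14 -0.32] M [ 0.007  0.061 -0.008] w 55.26 j6 -62.69523006775068
[ 27.8  15.9 -22.7   0.  -51.5 -62.7]
```

View pics/b1.png

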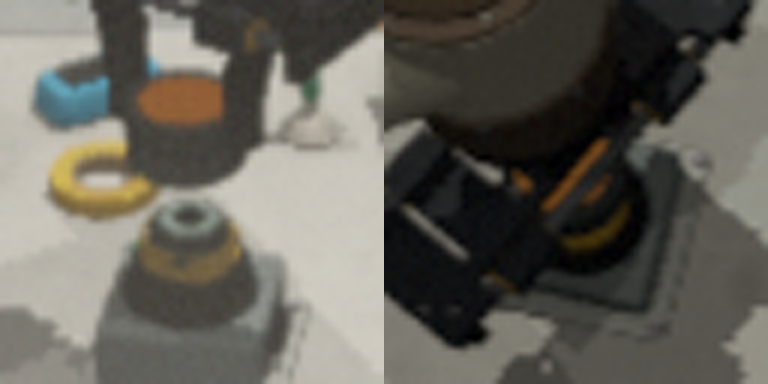

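Ring hangs above the spigot (crop: ring bottom (185,187), lens hole (187,214)). I measure the sub-pixel edges of the ring.

Run:
```python
from h import *
s=capture("side");g=cv2.cvtColor(s,cv2.COLOR_BGR2GRAY).astype(int)
for r in range(150,160): print(r,g[r,228:278].tolist())
print("cols");
for c in(248,250,252,254,256): print(c,g[150:170,c].tolist())
```

```text
150 [187, 180, 179, 177, 178, 183, 183, 186, 187, 190, 191, 193, 188, 161, 86, 67, 66, 70, 66, 67, 69, 70, 73, 68, 68, 70, 63, 65, 66, 66, 64, 57, 58, 59, 62, 60, 74, 129, 149, 130, 132, 149, 157, 164, 171, 173, 170, 164, 157, 165]
151 [192, 190, 191, 190, 190, 192, 189, 187, 186, 187, 187, 188, 187, 167, 88, 64, 60, 69, 67, 62, 67, 66, 68, 68, 65, 67, 66, 65, 66, 66, 62, 60, 61, 56, 61, 64, 90, 125, 140, 135, 127, 144, 151, 157, 164, 164, 163, 165, 146, 160]
152 [194, 194, 196, 191, 187, 186, 182, 181, 181, 178, 180, 176, 178, 167, 91, 67, 68, 68, 65, 63, 68, 64, 63, 69, 67, 67, 65, 64, 69, 68, 63, 62, 60, 61, 75, 105, 156, 178, 184, 182, 178, 174, 138, 131, 135, 138, 138, 145, 164, 169]
153 [195, 198, 195, 188, 180, 177, 174, 162, 167, 147, 149, 147, 154, 144, 85, 69, 67, 70, 64, 70, 68, 63, 70, 66, 64, 66, 67, 68, 67, 66, 65, 60, 65, 76, 130, 175, 186, 194, 193, 192, 193, 191, 180, 176, 175, 176, 179, 180, 187, 188]
154 [196, 196, 189, 180, 177, 168, 153, 133, 124, 109, 112, 107, 114, 105, 75, 67, 68, 69, 68, 68, 69, 62, 67, 68, 64, 67, 68, 66, 65, 66, 66, 66, 66, 95, 164, 192, 19
[... 1040 characters left out ...]
, 156, 164, 161, 164, 169, 174, 174, 174, 171, 168, 163, 162, 160, 158, 138, 107, 120, 139, 145, 143, 126, 124, 129, 146, 167, 182, 188, 197, 198, 199, 199, 199, 199, 197, 196, 196, 196, 196, 198, 198, 198, 198, 199, 197, 199, 198, 198]
cols
248 [69, 67, 68, 68, 69, 70, 72, 76, 83, 139, 172, 177, 143, 138, 141, 125, 93, 77, 73, 81]
250 [73, 68, 63, 70, 67, 69, 70, 71, 83, 143, 172, 154, 139, 102, 90, 132, 128, 96, 78, 76]
252 [68, 65, 67, 64, 64, 68, 65, 72, 80, 124, 168, 144, 101, 70, 71, 100, 124, 99, 76, 74]
254 [63, 66, 65, 67, 68, 71, 70, 73, 86, 146, 174, 159, 132, 96, 88, 126, 122, 90, 73, 78]
256 [66, 66, 69, 67, 65, 67, 70, 73, 115, 182, 186, 169, 144, 139, 139, 124, 94, 76, 74, 78]
```

Run:
```python
from h import *
print("front rim->centre",plane("side",251.7,158.75,.1199)+[0,.028,0])
print("centre col",plane("side",251.7,152.7,.1199))
print("spigot",plane("side",252.05,163.6,.086))
s=cv2.imread("pics/side0.png");g=cv2.cvtColor(s,cv2.COLOR_BGR2GRAY).astype(int)
print(g[158:172,252].tolist());avg(4)
```

```text
front rim->centre [0.50330726 0.08875744 0.1199    ]
centre col [0.5025128  0.09176237 0.1199    ]
spigot [0.50300899 0.08794063 0.086     ]
[194, 195, 195, 160, 117, 86, 86, 106, 128, 110, 91, 85, 96, 100]
t 14.0667 tcp [502.94  85.06 119.39] sd [0.02 0.08 0.01] yaw 145.15 F [ 0.05 -0.03 -0.56] M [ 0.044  0.063 -0.024] w 55.3 j6 -62.70572038999979
```

x agrees within 1 mm. The side view only resolves y to 4.5 mm per pixel, so I trust the top view and go down gently, using lateral force to check centring.

Call:
{"api": "play_rows", "payload": {"targets": [[[0.4,0.0003,0.0004,-0.01,0],[0.4,0.0003,0.0004,-0.02,0],[0.4,0.0003,0.0004,-0.028,0],[0.4,0.0003,0.0004,-0.032,0],[0.4,0.0003,0.0004,-0.033,0]]]}}

```text
time_s: 14.48
tcp_pos: [0.5023, 0.0852, 0.0847]
ee_rot: [[-0.571, -0.821, -0.003], [-0.821, 0.571, -0.001], [0.003, 0.002, -1.0]]
wrist_force: [-0.4, 0.7, -0.3]
gripper_width: 0.636
```

Call:
{"api": "play_rows", "payload": {"targets": [[[0.4,0,0,0,0],[0.4,0,0,0,0],[0.4,0,0,-0.001,0],[0.4,0,0,-0.002,0],[0.4,0,0,-0.002,0]]]}}

```text
time_s: 14.9
tcp_pos: [0.5032, 0.0856, 0.0845]
ee_rot: [[-0.571, -0.821, 0.0], [-0.821, 0.571, 0.0], [-0.0, -0.0, -1.0]]
wrist_force: [-0.3, 0.2, -0.4]
gripper_width: 0.636
```

Call:
{"api": "play_rows", "payload": {"targets": [[[0.4,0,0,-0.0005,0],[0.4,0,0,-0.001,0],[0.4,0,0,-0.0015,0],[0.4,0,0,-0.002,0],[0.4,0,0,-0.002,0]]]}}

```text
time_s: 15.32
tcp_pos: [0.5031, 0.0856, 0.0823]
ee_rot: [[-0.571, -0.821, -0.0], [-0.821, 0.571, -0.0], [0.0, 0.0, -1.0]]
wrist_force: [-0.0, 0.4, -0.1]
gripper_width: 0.634
```

```bash
python3 -c "
from h import *
avg(4)"
```

```text
t 15.5167 tcp [503.23  85.59  82.36] sd [0.03 0.02 0.02] yaw 145.17 F [-0.38  0.38 -1.25] M [ 0.035  0.08  -0.008] w 55.16 j6 -62.73142020879801
```

Call:
{"api": "play_rows", "payload": {"targets": [[[0.4,0,0,-0.0005,0],[0.4,0,0,-0.001,0],[0.4,0,0,-0.0015,0],[0.4,0,0,-0.002,0],[0.4,0,0,-0.002,0]]]}}

```text
time_s: 15.93
tcp_pos: [0.5031, 0.0855, 0.0802]
ee_rot: [[-0.571, -0.821, -0.0], [-0.821, 0.571, -0.0], [0.0, 0.0, -1.0]]
wrist_force: [-0.4, -0.3, -0.8]
gripper_width: 0.633
```

Call:
{"api": "play_rows", "payload": {"targets": [[[0.4,0,0,-0.0005,0],[0.4,0,0,-0.001,0],[0.4,0,0,-0.001,0],[0.4,0,0,-0.001,0]]]}}

```text
time_s: 16.27
tcp_pos: [0.5032, 0.0856, 0.0793]
ee_rot: [[-0.571, -0.821, -0.0], [-0.821, 0.571, -0.0], [0.0, 0.0, -1.0]]
wrist_force: [-0.2, 0.4, -0.3]
gripper_width: 0.636
```

```bash
python3 -c "
from h import *
avg(4)"
```

```text
t 16.4667 tcp [503.23  85.59  79.38] sd [0.02 0.01 0.01] yaw 145.17 F [ 0.2  -0.11 -0.67] M [0.061 0.059 0.008] w 55.29 j6 -62.73167024392028
```

Call:
{"api": "play_rows", "payload": {"targets": [[[0.4,0,0,-0.0005,0],[0.4,0,0,-0.001,0],[0.4,0,0,-0.0015,0],[0.4,0,0,-0.002,0],[0.4,0,0,-0.002,0]]]}}

```text
time_s: 16.88
tcp_pos: [0.5031, 0.0855, 0.0772]
ee_rot: [[-0.571, -0.821, -0.0], [-0.821, 0.571, -0.0], [0.0, 0.0, -1.0]]
wrist_force: [-0.6, 0.1, -1.3]
gripper_width: 0.636
```

Call:
{"api": "play_rows", "payload": {"targets": [[[0.4,0,0,-0.0003,0],[0.4,0,0,-0.0006,0],[0.4,0,0,-0.001,0],[0.4,0,0,-0.001,0]]]}}

```text
time_s: 17.22
tcp_pos: [0.5032, 0.0856, 0.0763]
ee_rot: [[-0.571, -0.821, -0.0], [-0.821, 0.571, -0.0], [0.0, 0.0, -1.0]]
wrist_force: [0.0, -0.8, -1.7]
gripper_width: 0.633
```

Call:
{"api": "play_rows", "payload": {"targets": [[[0.4,0,0,-0.0003,0],[0.4,0,0,-0.0006,0],[0.4,0,0,-0.001,0],[0.4,0,0,-0.001,0]]]}}

```text
time_s: 17.55
tcp_pos: [0.5032, 0.0856, 0.0753]
ee_rot: [[-0.571, -0.821, -0.0], [-0.821, 0.571, -0.0], [0.0, 0.0, -1.0]]
wrist_force: [-0.6, -0.2, -1.6]
gripper_width: 0.633
```

```bash
python3 -c "
from h import *
avg(4)"
```

```text
t 17.75 tcp [503.22  85.59  75.36] sd [0.02 0.01 0.02] yaw 145.16 F [-0.17  0.06 -1.05] M [0.045 0.039 0.004] w 55.17 j6 -62.73241822386758
```

Call:
{"api": "play_rows", "payload": {"targets": [[[0.4,0,0,-0.0003,0],[0.4,0,0,-0.0006,0],[0.4,0,0,-0.0006,0]]]}}

```text
time_s: 18.0
tcp_pos: [0.5032, 0.0856, 0.0747]
ee_rot: [[-0.571, -0.821, -0.0], [-0.821, 0.571, -0.0], [0.0, 0.0, -1.0]]
wrist_force: [-0.2, -0.8, -0.7]
gripper_width: 0.635
```

Call:
{"api": "play_rows", "payload": {"targets": [[[0.4,0,0,-0.0003,0],[0.4,0,0,-0.0006,0],[0.4,0,0,-0.0006,0]]]}}

```text
time_s: 18.25
tcp_pos: [0.5032, 0.0856, 0.0741]
ee_rot: [[-0.571, -0.821, -0.0], [-0.821, 0.571, -0.0], [0.0, 0.0, -1.0]]
wrist_force: [-0.9, -0.7, -0.0]
gripper_width: 0.634
```

Call:
{"api": "play_rows", "payload": {"targets": [[[0.4,0,0,-0.0003,0],[0.4,0,0,-0.0006,0],[0.4,0,0,-0.0006,0]]]}}

```text
time_s: 18.5
tcp_pos: [0.5032, 0.0856, 0.0735]
ee_rot: [[-0.571, -0.821, -0.0], [-0.821, 0.571, -0.0], [0.0, 0.0, -1.0]]
wrist_force: [-0.2, 0.2, -1.3]
gripper_width: 0.635
```

```bash
python3 -c "
from h import *
avg(4)"
```

```text
t 18.7 tcp [503.21  85.59  73.56] sd [0.01 0.01 0.02] yaw 145.16 F [-0.08  0.28 -0.79] M [ 0.056  0.039 -0.01 ] w 55.15 j6 -62.73173947816128
```

Call:
{"api": "play_rows", "payload": {"targets": [[[0.4,0,0,-0.0003,0],[0.4,0,0,-0.0006,0],[0.4,0,0,-0.0006,0]]]}}

```text
time_s: 18.95
tcp_pos: [0.5033, 0.0856, 0.073]
ee_rot: [[-0.571, -0.821, 0.0], [-0.821, 0.571, -0.0], [-0.0, -0.0, -1.0]]
wrist_force: [0.3, -0.4, -0.2]
gripper_width: 0.635
```

Call:
{"api": "play_rows", "payload": {"targets": [[[0.4,0,0,-0.0003,0],[0.4,0,0,-0.0005,0],[0.4,0,0,-0.0005,0]]]}}

```text
time_s: 19.2
tcp_pos: [0.5033, 0.0856, 0.0729]
ee_rot: [[-0.571, -0.821, 0.0], [-0.821, 0.571, 0.0], [-0.0, -0.0, -1.0]]
wrist_force: [-1.4, -0.1, 4.2]
gripper_width: 0.633
```

```bash
python3 -c "
from h import *
avg(4)"
```

```text
t 19.4 tcp [503.36  85.63  72.87] sd [0.01 0.01 0.01] yaw 145.17 F [-0.94 -0.18  4.24] M [0.086 0.553 0.015] w 55.16 j6 -62.73152470407159
```

Contact at origin height of about 73.5 mm (5 N, stiffness about 12 N/mm), so the ring is riding on the ramp. Now I turn anticlockwise, rising with the ramp.

Call:
{"api": "play_rows", "payload": {"targets": [[[0.4,0,0,0.0001,0.03],[0.4,0,0,0.0002,0.06],[0.4,0,0,0.0003,0.09],[0.4,0,0,0.0003,0.09]]]}}

```text
time_s: 19.73
tcp_pos: [0.504, 0.086, 0.0732]
ee_rot: [[-0.495, -0.869, 0.002], [-0.869, 0.495, 0.001], [-0.002, -0.001, -1.0]]
wrist_force: [0.2, 0.7, 4.3]
gripper_width: 0.636
```

Call:
{"api": "play_rows", "payload": {"targets": [[[0.4,0,0,0.0001,0.03],[0.4,0,0,0.0002,0.06],[0.4,0,0,0.0003,0.09],[0.4,0,0,0.0003,0.09]]]}}

```text
time_s: 20.07
tcp_pos: [0.504, 0.086, 0.0735]
ee_rot: [[-0.415, -0.91, 0.002], [-0.91, 0.415, 0.001], [-0.001, -0.001, -1.0]]
wrist_force: [-0.0, 0.8, 4.6]
gripper_width: 0.632
```

```bash
python3 -c "
from h import *
avg(4)"
```

```text
t 20.2667 tcp [503.97  85.97  73.51] sd [0.02 0.01 0.02] yaw 155.44 F [0.06 1.39 4.86] M [0.371 0.06  0.01 ] w 55.19 j6 -52.47596595417184
```

Call:
{"api": "play_rows", "payload": {"targets": [[[0.4,0,0,0.0001,0.03],[0.4,0,0,0.0002,0.06],[0.4,0,0,0.0003,0.09],[0.4,0,0,0.0003,0.09]]]}}

```text
time_s: 20.6
tcp_pos: [0.5038, 0.0859, 0.0738]
ee_rot: [[-0.331, -0.944, 0.001], [-0.944, 0.331, 0.001], [-0.001, -0.001, -1.0]]
wrist_force: [-0.7, 1.3, 7.2]
gripper_width: 0.632
```

Call:
{"api": "play_rows", "payload": {"targets": [[[0.4,0,0,0.0001,0.03],[0.4,0,0,0.0002,0.06],[0.4,0,0,0.0003,0.09],[0.4,0,0,0.0003,0.09]]]}}

```text
time_s: 20.93
tcp_pos: [0.5038, 0.0859, 0.0742]
ee_rot: [[-0.245, -0.97, 0.001], [-0.97, 0.245, 0.001], [-0.001, -0.001, -1.0]]
wrist_force: [-0.3, 1.5, 6.5]
gripper_width: 0.634
```

```bash
python3 -c "
from h import *
avg(3)"
```

```text
t 21.0833 tcp [503.81  85.89  74.19] sd [0.01 0.01 0.01] yaw 165.77 F [-0.61  1.16  6.25] M [0.388 0.266 0.02 ] w 55.22 j6 -42.143496382670016
```

Call:
{"api": "play_rows", "payload": {"targets": [[[0.4,0,0,0.0001,0.03],[0.4,0,0,0.0003,0.06],[0.4,0,0,0.0004,0.09],[0.4,0,0,0.0004,0.09]]]}}

```text
time_s: 21.42
tcp_pos: [0.5037, 0.0858, 0.0745]
ee_rot: [[-0.157, -0.988, 0.001], [-0.988, 0.157, 0.0], [-0.001, -0.001, -1.0]]
wrist_force: [0.1, 1.0, 5.9]
gripper_width: 0.63
```

Call:
{"api": "play_rows", "payload": {"targets": [[[0.4,0,0,0.0001,0.03],[0.4,0,0,0.0002,0.06],[0.4,0,0,0.0003,0.09],[0.4,0,0,0.0003,0.09]]]}}

```text
time_s: 21.75
tcp_pos: [0.5037, 0.0857, 0.0748]
ee_rot: [[-0.067, -0.998, 0.001], [-0.998, 0.067, 0.0], [-0.0, -0.001, -1.0]]
wrist_force: [-0.6, 0.9, 6.3]
gripper_width: 0.635
```

```bash
python3 -c "
from h import *
avg(3)"
```

```text
t 21.9 tcp [503.68  85.69  74.74] sd [0. 0. 0.] yaw 176.08 F [-0.14  0.23  4.88] M [0.229 0.2   0.032] w 55.33 j6 -31.829217873928627
```

Call:
{"api": "play_rows", "payload": {"targets": [[[0.4,0,0,0.0001,0.035],[0.4,0,0,0.0003,0.07],[0.4,0,0,0.0003,0.07]]]}}

```text
time_s: 22.15
tcp_pos: [0.5031, 0.0853, 0.0744]
ee_rot: [[0.002, -1.0, -0.0], [-1.0, -0.002, -0.0], [0.0, 0.0, -1.0]]
wrist_force: [0.5, 0.2, 1.6]
gripper_width: 0.632
```

Call:
{"api": "play_rows", "payload": {"targets": [[[0.4,0,0,0.0001,0.03],[0.4,0,0,0.0001,0.06],[0.4,0,0,0.0001,0.06]]]}}

```text
time_s: 22.4
tcp_pos: [0.5027, 0.0854, 0.074]
ee_rot: [[0.061, -0.998, -0.001], [-0.998, -0.061, -0.0], [0.0, 0.001, -1.0]]
wrist_force: [-0.3, 0.3, -0.7]
gripper_width: 0.63
```

The force vanished at yaw of about 180–183°, so the lugs are over the starts. I lower gently.

Call:
{"api": "play_rows", "payload": {"targets": [[[0.4,0,0,-0.0003,0],[0.4,0,0,-0.0006,0],[0.4,0,0,-0.0009,0],[0.4,0,0,-0.0009,0]]]}}

```text
time_s: 22.73
tcp_pos: [0.5028, 0.0854, 0.0735]
ee_rot: [[0.061, -0.998, -0.001], [-0.998, -0.061, -0.0], [0.0, 0.001, -1.0]]
wrist_force: [0.3, 0.6, -1.0]
gripper_width: 0.634
```

```bash
python3 -c "
from h import *
avg(3)"
```

```text
t 22.8833 tcp [502.88  85.44  73.65] sd [0.01 0.01 0.04] yaw -176.47 F [ 0.4   0.16 -0.37] M [ 0.041  0.082 -0.01 ] w 54.94 j6 -24.362472619140842
```

Call:
{"api": "play_rows", "payload": {"targets": [[[0.4,0,0,-0.0004,0],[0.4,0,0,-0.0008,0],[0.4,0,0,-0.001,0],[0.4,0,0,-0.001,0]]]}}

```text
time_s: 23.22
tcp_pos: [0.5031, 0.0855, 0.0728]
ee_rot: [[0.062, -0.998, -0.0], [-0.998, -0.062, -0.0], [0.0, 0.0, -1.0]]
wrist_force: [0.6, 0.1, -0.9]
gripper_width: 0.631
```

Call:
{"api": "play_rows", "payload": {"targets": [[[0.4,0,0,-0.0003,0],[0.4,0,0,-0.0006,0],[0.4,0,0,-0.0008,0],[0.4,0,0,-0.0008,0]]]}}

```text
time_s: 23.55
tcp_pos: [0.5032, 0.0856, 0.072]
ee_rot: [[0.062, -0.998, -0.0], [-0.998, -0.062, -0.0], [0.0, 0.0, -1.0]]
wrist_force: [0.4, -0.5, -1.2]
gripper_width: 0.636
```

```bash
python3 -c "
from h import *
avg(3)"
```

```text
t 23.7 tcp [503.21  85.59  72.07] sd [0.01 0.01 0.01] yaw -176.45 F [ 0.2  -0.25 -0.65] M [0.022 0.086 0.002] w 55.32 j6 -24.344323810436453
```

Call:
{"api": "play_rows", "payload": {"targets": [[[0.4,0,0,-0.0003,0],[0.4,0,0,-0.0006,0],[0.4,0,0,-0.001,0],[0.4,0,0,-0.001,0]]]}}

```text
time_s: 24.03
tcp_pos: [0.5032, 0.0856, 0.071]
ee_rot: [[0.062, -0.998, -0.0], [-0.998, -0.062, -0.0], [0.0, 0.0, -1.0]]
wrist_force: [0.8, -0.8, -1.5]
gripper_width: 0.634
```

Call:
{"api": "play_rows", "payload": {"targets": [[[0.4,0,0,-0.0003,0],[0.4,0,0,-0.0006,0],[0.4,0,0,-0.001,0],[0.4,0,0,-0.001,0]]]}}

```text
time_s: 24.37
tcp_pos: [0.5032, 0.0856, 0.07]
ee_rot: [[0.062, -0.998, 0.0], [-0.998, -0.062, 0.0], [-0.0, -0.0, -1.0]]
wrist_force: [0.6, 0.1, -1.3]
gripper_width: 0.636
```

```bash
python3 -c "
from h import *
avg(3)"
```

```text
t 24.5167 tcp [503.23  85.61  70.05] sd [0.01 0.01 0.02] yaw -176.45 F [ 0.32  0.21 -0.74] M [0.08  0.11  0.003] w 55.01 j6 -24.343906206848477
```

Call:
{"api": "play_rows", "payload": {"targets": [[[0.4,0,0,-0.0003,0],[0.4,0,0,-0.0006,0],[0.4,0,0,-0.001,0],[0.4,0,0,-0.001,0]]]}}

```text
time_s: 24.85
tcp_pos: [0.5031, 0.0855, 0.0689]
ee_rot: [[0.062, -0.998, -0.0], [-0.998, -0.062, -0.0], [0.0, 0.0, -1.0]]
wrist_force: [-0.3, -0.2, -0.5]
gripper_width: 0.631
```

Call:
{"api": "play_rows", "payload": {"targets": [[[0.4,0,0,-0.0003,0],[0.4,0,0,-0.0006,0],[0.4,0,0,-0.0008,0],[0.4,0,0,-0.0008,0]]]}}

```text
time_s: 25.18
tcp_pos: [0.5032, 0.0856, 0.0682]
ee_rot: [[0.062, -0.998, -0.0], [-0.998, -0.062, -0.0], [0.0, 0.0, -1.0]]
wrist_force: [-0.3, -0.6, -0.5]
gripper_width: 0.631
```

```bash
python3 -c "
from h import *
avg(3)"
```

```text
t 25.3333 tcp [503.2   85.57  68.26] sd [0.01 0.02 0.02] yaw -176.45 F [0.44 0.6  0.12] M [-0.01   0.102  0.008] w 55.02 j6 -24.343280281954108
```

Call:
{"api": "play_rows", "payload": {"targets": [[[0.4,0,0,-0.0003,0],[0.4,0,0,-0.0005,0],[0.4,0,0,-0.0005,0]]]}}

```text
time_s: 25.58
tcp_pos: [0.5032, 0.0856, 0.0677]
ee_rot: [[0.062, -0.998, -0.0], [-0.998, -0.062, -0.0], [0.0, 0.0, -1.0]]
wrist_force: [0.5, 0.2, -1.1]
gripper_width: 0.64
```

Call:
{"api": "play_rows", "payload": {"targets": [[[0.4,0,0,-0.0003,0],[0.4,0,0,-0.0004,0],[0.4,0,0,-0.0004,0]]]}}

```text
time_s: 25.83
tcp_pos: [0.5032, 0.0856, 0.0673]
ee_rot: [[0.062, -0.998, -0.0], [-0.998, -0.062, 0.0], [-0.0, 0.0, -1.0]]
wrist_force: [-0.8, -0.2, -0.6]
gripper_width: 0.637
```

```bash
python3 -c "
from h import *
avg(3)"
```

```text
t 25.9833 tcp [503.22  85.58  67.37] sd [0.   0.01 0.  ] yaw -176.45 F [ 0.27  0.31 -0.8 ] M [0.009 0.13  0.003] w 55.27 j6 -24.34335650441038
```

Call:
{"api": "play_rows", "payload": {"targets": [[[0.4,0,0,-0.0002,0],[0.4,0,0,-0.0004,0],[0.4,0,0,-0.0004,0]]]}}

```text
time_s: 26.23
tcp_pos: [0.5033, 0.0856, 0.067]
ee_rot: [[0.062, -0.998, 0.0], [-0.998, -0.062, 0.0], [-0.0, -0.0, -1.0]]
wrist_force: [0.1, 0.3, -0.4]
gripper_width: 0.634
```

```bash
python3 -c "
from h import *
avg(3)"
```

```text
t 26.3833 tcp [503.23  85.6   66.98] sd [0.01 0.02 0.01] yaw -176.45 F [0.3  0.08 0.13] M [ 0.049  0.104 -0.012] w 55.07 j6 -24.343796575701063
```

Dropped, at origin height of about 67.6 mm with no load. Now I turn forward (clockwise) and sink along the thread.

Call:
{"api": "play_rows", "payload": {"targets": [[[0.4,0,0,-0.0001,-0.03],[0.4,0,0,-0.0002,-0.06],[0.4,0,0,-0.0003,-0.09],[0.4,0,0,-0.0003,-0.09]]]}}

```text
time_s: 26.72
tcp_pos: [0.5034, 0.0856, 0.0669]
ee_rot: [[-0.028, -1.0, 0.0], [-1.0, 0.028, 0.0], [-0.0, -0.0, -1.0]]
wrist_force: [0.6, -0.0, 0.5]
gripper_width: 0.634
```

```bash
python3 -c "
from h import *
avg(3)"
```

```text
t 26.8667 tcp [503.39  85.64  66.86] sd [0.01 0.02 0.01] yaw 178.44 F [-0.22  0.02  0.52] M [ 0.037  0.125 -0.012] w 55.19 j6 -29.4642085804477
```

Call:
{"api": "play_rows", "payload": {"targets": [[[0.4,0,0,-0.0001,-0.03],[0.4,0,0,-0.0002,-0.06],[0.4,0,0,-0.0003,-0.09],[0.4,0,0,-0.0003,-0.09]]]}}

```text
time_s: 27.2
tcp_pos: [0.5034, 0.0856, 0.0666]
ee_rot: [[-0.118, -0.993, 0.0], [-0.993, 0.118, 0.0], [-0.0, -0.0, -1.0]]
wrist_force: [-0.3, 0.3, 0.8]
gripper_width: 0.634
```

```bash
python3 -c "
from h import *
avg(3)"
```

```text
t 27.35 tcp [503.41  85.66  66.57] sd [0.01 0.01 0.01] yaw 173.3 F [-0.16  0.1   2.02] M [0.037 0.142 0.021] w 55.34 j6 -34.60171669277084
```

Call:
{"api": "play_rows", "payload": {"targets": [[[0.4,0,0,-0.0001,-0.03],[0.4,0,0,-0.0002,-0.06],[0.4,0,0,-0.0003,-0.09],[0.4,0,0,-0.0003,-0.09]]]}}

```text
time_s: 27.68
tcp_pos: [0.5033, 0.0856, 0.0662]
ee_rot: [[-0.206, -0.978, 0.0], [-0.978, 0.206, -0.0], [-0.0, -0.0, -1.0]]
wrist_force: [-0.4, 0.0, 1.8]
gripper_width: 0.639
```

Call:
{"api": "play_rows", "payload": {"targets": [[[0.4,0,0,-0.0001,-0.03],[0.4,0,0,-0.0002,-0.06],[0.4,0,0,-0.0003,-0.09],[0.4,0,0,-0.0003,-0.09]]]}}

```text
time_s: 28.02
tcp_pos: [0.5033, 0.0856, 0.0659]
ee_rot: [[-0.293, -0.956, 0.0], [-0.956, 0.293, -0.0], [-0.0, -0.0, -1.0]]
wrist_force: [0.5, 0.0, 2.0]
gripper_width: 0.635
```

```bash
python3 -c "
from h import *
avg(3)"
```

```text
t 28.1667 tcp [503.28  85.59  65.9 ] sd [0.01 0.01 0.01] yaw 163.01 F [-0.07 -0.37  2.51] M [-0.031  0.219 -0.004] w 55.22 j6 -44.88910449501274
```

Call:
{"api": "play_rows", "payload": {"targets": [[[0.4,0,0,-0.0001,-0.03],[0.4,0,0,-0.0002,-0.06],[0.4,0,0,-0.0003,-0.09],[0.4,0,0,-0.0003,-0.09]]]}}

```text
time_s: 28.5
tcp_pos: [0.5033, 0.0856, 0.0655]
ee_rot: [[-0.378, -0.926, 0.0], [-0.926, 0.378, 0.0], [-0.0, -0.0, -1.0]]
wrist_force: [-1.0, -0.5, 1.2]
gripper_width: 0.637
```

Call:
{"api": "play_rows", "payload": {"targets": [[[0.4,0,0,-0.0001,-0.03],[0.4,0,0,-0.0002,-0.06],[0.4,0,0,-0.0003,-0.09],[0.4,0,0,-0.0003,-0.09]]]}}

```text
time_s: 28.83
tcp_pos: [0.5032, 0.0856, 0.0652]
ee_rot: [[-0.459, -0.888, -0.0], [-0.888, 0.459, -0.0], [0.0, -0.0, -1.0]]
wrist_force: [-0.4, -0.8, 2.5]
gripper_width: 0.631
```

```bash
python3 -c "
from h import *
avg(3)"
```

```text
t 28.9833 tcp [503.23  85.61  65.19] sd [0.01 0.01 0.01] yaw 152.7 F [-0.3  -0.47  2.14] M [-0.032  0.192  0.017] w 55.24 j6 -55.19740014900429
```

Call:
{"api": "play_rows", "payload": {"targets": [[[0.4,0,0,-0.0001,-0.03],[0.4,0,0,-0.0002,-0.06],[0.4,0,0,-0.0003,-0.09],[0.4,0,0,-0.0003,-0.09]]]}}

```text
time_s: 29.32
tcp_pos: [0.5032, 0.0856, 0.0649]
ee_rot: [[-0.538, -0.843, -0.0], [-0.843, 0.538, 0.0], [-0.0, 0.0, -1.0]]
wrist_force: [0.3, -0.8, 3.4]
gripper_width: 0.632
```

```bash
python3 -c "
from h import *
avg(3)"
```

```text
t 29.4667 tcp [503.2   85.6   64.85] sd [0.02 0.01 0.01] yaw 147.53 F [ 0.03 -0.04  2.33] M [0.021 0.203 0.019] w 55.22 j6 -60.3677700161596
```

Call:
{"api": "play_rows", "payload": {"targets": [[[0.4,0,0,-0.0001,-0.03],[0.4,0,0,-0.0002,-0.06],[0.4,0,0,-0.0002,-0.06]]]}}

```text
time_s: 29.72
tcp_pos: [0.5032, 0.0856, 0.0646]
ee_rot: [[-0.587, -0.809, -0.0], [-0.809, 0.587, 0.0], [0.0, 0.0, -1.0]]
wrist_force: [-0.4, 1.1, 1.8]
gripper_width: 0.633
```

Call:
{"api": "play_rows", "payload": {"targets": [[[0.4,0,0,-0.0001,-0.03],[0.4,0,0,-0.0002,-0.06],[0.4,0,0,-0.0002,-0.06]]]}}

```text
time_s: 29.97
tcp_pos: [0.5032, 0.0856, 0.0644]
ee_rot: [[-0.634, -0.773, -0.0], [-0.773, 0.634, 0.0], [0.0, 0.0, -1.0]]
wrist_force: [0.2, -0.6, 2.6]
gripper_width: 0.634
```

```bash
python3 -c "
from h import *
avg(3)"
```

```text
t 30.1167 tcp [503.2   85.61  64.42] sd [0.01 0.01 0.01] yaw 140.66 F [-0.14  0.23  1.65] M [-0.018  0.168 -0.024] w 55.05 j6 -67.23203989623501
```

Call:
{"api": "play_rows", "payload": {"targets": [[[0.4,0,0,-0.0001,-0.03],[0.4,0,0,-0.0002,-0.05],[0.4,0,0,-0.0002,-0.05]]]}}

```text
time_s: 30.37
tcp_pos: [0.5032, 0.0856, 0.0642]
ee_rot: [[-0.673, -0.74, -0.0], [-0.74, 0.673, -0.0], [0.0, 0.0, -1.0]]
wrist_force: [0.1, 0.2, 2.1]
gripper_width: 0.638
```

```bash
python3 -c "
from h import *
avg(3)"
```

```text
t 30.5167 tcp [503.19  85.6   64.22] sd [0.   0.   0.01] yaw 137.76 F [-0.03  0.16  1.75] M [ 0.012  0.173 -0.013] w 55.31 j6 -70.13760722404483
```

Call:
{"api": "play_rows", "payload": {"targets": [[[0.4,0,0,-0.0001,-0.02],[0.4,0,0,-0.0002,-0.04],[0.4,0,0,-0.0002,-0.04]]]}}

```text
time_s: 30.77
tcp_pos: [0.5032, 0.0856, 0.0641]
ee_rot: [[-0.703, -0.712, 0.0], [-0.712, 0.703, 0.0], [-0.0, 0.0, -1.0]]
wrist_force: [-0.5, -0.2, 1.5]
gripper_width: 0.629
```

```bash
python3 -c "
from h import *
avg(3)"
```

```text
t 30.9167 tcp [503.27  85.62  64.08] sd [0.   0.01 0.01] yaw 135.42 F [-0.25 -0.18  1.34] M [0.025 0.142 0.003] w 55.15 j6 -72.4733073918398
```

Call:
{"api": "play_rows", "payload": {"targets": [[[0.4,0,0,-0.0001,-0.02],[0.4,0,0,-0.0001,-0.03],[0.4,0,0,-0.0001,-0.03]]]}}

```text
time_s: 31.17
tcp_pos: [0.5032, 0.0856, 0.0639]
ee_rot: [[-0.723, -0.69, -0.0], [-0.69, 0.723, 0.0], [0.0, 0.0, -1.0]]
wrist_force: [0.3, -0.1, 1.7]
gripper_width: 0.634
```

```bash
python3 -c "
from h import *
avg(3)"
```

```text
t 31.3167 tcp [503.23  85.6   63.97] sd [0.01 0.   0.01] yaw 133.7 F [0.55 0.18 1.13] M [0.016 0.139 0.023] w 55.1 j6 -74.19336181590228
```

Call:
{"api": "play_rows", "payload": {"targets": [[[0.4,0,0,-0.0001,-0.015],[0.4,0,0,-0.0001,-0.03],[0.4,0,0,-0.0001,-0.03]]]}}

```text
time_s: 31.57
tcp_pos: [0.5035, 0.0858, 0.0639]
ee_rot: [[-0.744, -0.668, 0.001], [-0.668, 0.744, 0.0], [-0.001, -0.0, -1.0]]
wrist_force: [0.7, 1.4, -0.2]
gripper_width: 0.631
```

```bash
python3 -c "
from h import *
avg(3)"
```

```text
t 31.7167 tcp [503.47  85.78  63.86] sd [0.   0.   0.01] yaw 131.98 F [0.2  0.26 0.09] M [ 0.184 -0.125  0.019] w 55.35 j6 -75.91709009609663
```

Call:
{"api": "play_rows", "payload": {"targets": [[[0.4,0,0,-0.0001,-0.015],[0.4,0,0,-0.0001,-0.03],[0.4,0,0,-0.0001,-0.03]]]}}

```text
time_s: 31.97
tcp_pos: [0.5035, 0.0858, 0.0638]
ee_rot: [[-0.763, -0.646, 0.001], [-0.646, 0.763, 0.0], [-0.001, -0.0, -1.0]]
wrist_force: [0.9, 1.4, -0.4]
gripper_width: 0.632
```

```bash
python3 -c "
from h import *
avg(3)"
```

```text
t 32.1167 tcp [503.52  85.84  63.84] sd [0.02 0.01 0.02] yaw 130.3 F [ 1.35  1.33 -0.09] M [ 0.403 -0.287  0.218] w 55.15 j6 -77.61644851852084
```

The stop torque has appeared (Mz 0.22 N·m) after 53° forward, at origin height of about 64.5 mm. That matches fully home, so I release and retreat.

Call:
{"api": "play_rows", "payload": {"targets": [[[0.37,0,0,0,0],[0.34,0,0,0,0],[0.3,0,0,0,0],[0.2,0,0,0,0],[0.1,0,0,0,0]]]}}

```text
time_s: 32.53
tcp_pos: [0.5027, 0.0852, 0.0636]
ee_rot: [[-0.763, -0.646, -0.001], [-0.646, 0.763, -0.0], [0.001, 0.0, -1.0]]
wrist_force: [0.6, -0.6, -0.4]
gripper_width: 0.777
```

Call:
{"api": "play_rows", "payload": {"targets": [[[0.05,0,0,0,0],[0.05,0,0,0.01,0],[0.05,0,0,0.03,0],[0.05,0,0,0.06,0],[0.05,0,0,0.09,0]]]}}

```text
time_s: 32.95
tcp_pos: [0.5026, 0.0852, 0.155]
ee_rot: [[-0.763, -0.646, -0.002], [-0.646, 0.763, -0.001], [0.002, 0.0, -1.0]]
wrist_force: [0.3, 1.1, 0.4]
gripper_width: 0.948
```

Call:
{"api": "play_rows", "payload": {"targets": [[[0.05,-0.02,-0.03,0.02,0],[0.05,-0.04,-0.06,0.03,0],[0.05,-0.06,-0.095,0.03,0],[0.05,-0.08,-0.13,0.03,0],[0.05,-0.08,-0.13,0.03,0]]]}}

```text
time_s: 33.37
tcp_pos: [0.4189, -0.048, 0.1846]
ee_rot: [[-0.766, -0.643, -0.002], [-0.643, 0.766, 0.0], [0.001, 0.001, -1.0]]
wrist_force: [0.5, -0.2, -1.1]
gripper_width: 0.953
```

Run:
```python
from h import *
avg(3)
s=capture("side");t=capture("top")
e,_=blob(s,252,160,14,(3,70,50),(22,255,255));f,_=blob(t,222,190,14,(3,70,50),(22,255,255));print(e,f,two(e[0],f[0]),plane("side",*e[0],.0965),plane("top",*f[0],.0965))
cv2.imwrite("pics/z.png",np.hstack([crop("s",s,253,165,32,6),crop("t",t,222,190,32,6)]))
```

```text
t 33.5167 tcp [422.51 -45.56 184.8 ] sd [0.95 0.78 0.06] yaw 130.13 F [ 0.16  0.3  -0.04] M [ 0.03  -0.016  0.012] w 82.84 j6 -65.81108576148162Traceback (most recent call last):
  File "<stdin>", line 4, in <module>
  File "h.py", line 16, in blob
    cs=cv2.findContours(m,cv2.RETR_EXTERNAL,cv2.CHAIN_APPROX_NONE)[0];c=max(cs,key=cv2.contourArea)
                                                                        ~~~^^^^^^^^^^^^^^^^^^^^^^^^
ValueError: max() iterable argument is empty
```

Call:
{"api": "play_rows", "payload": {"targets": [[[0.05,0,-0.04,0,0],[0.05,0,-0.08,0,0],[0.05,0,-0.12,0,0],[0.05,0,-0.16,0,0],[0.05,0,-0.2,0,0]]]}}

```text
time_s: 34.03
tcp_pos: [0.4242, -0.2454, 0.1837]
ee_rot: [[-0.761, -0.648, -0.0], [-0.648, 0.761, -0.0], [0.0, 0.0, -1.0]]
wrist_force: [0.1, 1.3, 0.3]
gripper_width: 0.946
```

Call:
{"api": "play_rows", "payload": {"targets": [[[0.05,0,0,0,0],[0.05,0,0,0,0],[0.05,0,0,0,0],[0.05,0,0,0,0]]]}}

```text
time_s: 34.37
tcp_pos: [0.4237, -0.2432, 0.1836]
ee_rot: [[-0.762, -0.648, -0.0], [-0.648, 0.762, 0.0], [0.0, 0.001, -1.0]]
wrist_force: [-0.9, -0.3, -0.3]
gripper_width: 0.951
```

Run:
```python
from h import *
avg(2)
s=capture("side");t=capture("top")
cv2.imwrite("pics/z.png",np.hstack([crop("s",s,253,165,32,6),crop("t",t,222,190,32,6)]))
e,_=blob(s,252,160,14,(3,70,50),(22,255,255));print(e,plane("side",*e[0],.0965))
f,_=blob(t,222,190,14,(3,70,50),(22,255,255));print(f,plane("top",*f[0],.0965),two(e[0],f[0]))
```

```text
t 34.4667 tcp [ 423.68 -243.05  183.79] sd [0.02 0.01 0.06] yaw 130.42 F [ 0.17 -0.34  0.3 ] M [0.024 0.036 0.01 ] w 82.55 j6 -38.827654124049815
((245.5500946044922, 158.79063415527344), (12.2799654006958, 27.69495391845703), 101.34805297851562) [0.48454834 0.09670621 0.0965    ]
((220.85655212402344, 188.9374237060547), (15.5781831741333, 16.259363174438477), 81.07388305664062) [0.50300864 0.08521076 0.0965    ] (array([0.49277638, 0.08198555, 0.10870506]), np.float64(0.01539649976240313))
```

View pics/z.png

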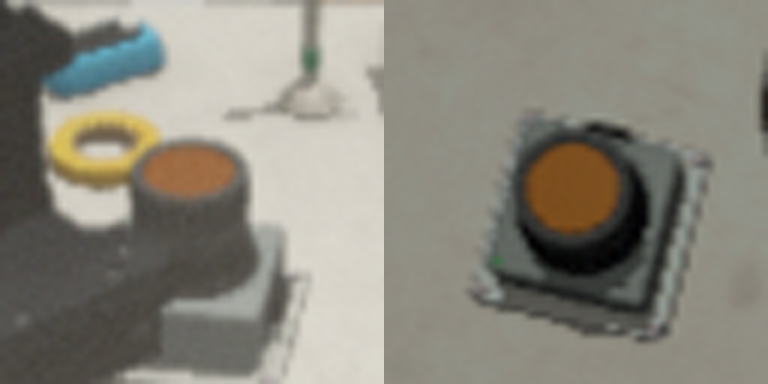

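The ring sits level on the spigot: crop top (572,188), side amber (190,172). The side blob had merged with the yellow tape, so I redo it with a tighter window.

Run:
```python
from h import *
s=capture("side");t=capture("top")
e,_=blob(s,253,162,9,(3,70,50),(14,255,255));f,_=blob(t,221,189,12,(3,70,50),(22,255,255));print(e,plane("side",*e[0],.0965),plane("top",*f[0],.0965),two(e[0],f[0]))
```

```text
((251.9060516357422, 161.06536865234375), (8.389158248901367, 15.046539306640625), 86.86874389648438) [0.50285693 0.08497251 0.0965    ] [0.50300864 0.08521076 0.0965    ] (array([0.50293922, 0.08520634, 0.09637872]), np.float64(0.00018817901915403265))
```

Two-view triangulation puts the ring's top at z = 96.4 mm (expected 96.5 mm), centred at (0.5029, 0.0852). I hand in.

```bash
python3 -c "
from station import *
print(finish_job())"
```

```text
the job is handed in; nothing more can be done
None
```

The filter ring is screwed fully home on the camera and let go. I handed the job in at about 34.5 s, and no verdict was reported.

- **Thread:** I set the ring over the spigot and turned it anticlockwise about 38° along the ramp until it dropped. The origin was then about 67.6–68.0 mm above the bench. I then turned it clockwise 53° to the stop, which showed as 0.22 N·m on the wrist.
- **Force:** The highest wrist force reading during the fit was about 7 N, against the 25 N limit. That covers only the readings taken at each step.
- **Final check:** The two views put the ring's top centre at (0.5029, 0.0852, 0.0964) m. The expected height is 0.0965 m, and the spigot axis was measured at (0.5032, 0.0853), so the ring is centred to about 0.3 mm. It looks level in both pictures, and the robot stands clear of it.
- **Bystanders:** I steered the arm clear of the other objects but did not measure their positions again at the end.

**What disagreed:**
- **Tool height:** The fingertips were really about 28 mm higher than the reported TCP height and finger length implied. The first closings therefore missed above the ring, which did not move. I found the true height by going down in small, force-checked steps, and took all later heights relative to the ring standing on the bench.
- **Pictures:** I viewed 11, one past the budget of 10.
- **Side view:** One side-view measurement was spoiled by the yellow tape roll behind the ring, so I repeated it with a tighter window.

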